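# Open the twist-lock sugar jar, braced in the tile tray

## Task

The sugar jar's twist-lock lid is too tight to turn while the jar stands free. Keeping the lid shut, gently stand the jar fully down in the square berth of the wooden tile tray, which keeps it from turning; then twist the lid anticlockwise until its lugs let go and lift it straight off while the jar stays fully down in the berth. Finish still gripping the lid, level and still, a few centimetres straight above the open jar; never tip the jar and leave the cup, ashtray, tile rack and lamp socket alone.

Things in the scene. Friction and masses are not known exactly. Their poses are not given: they have to be found in the camera images.
- jar_mid (a point): Centre of the white ceramic sugar jar's square body, half-way up: 60 x 60 mm, 62 mm high, so 31 mm above its underside; z up, x and y square to its sides; about 0.4 kg. On top a round neck, 52 mm across, 22 mm high. Starts loose on the table, lid shut.
- lid_mid (a point): Centre, half-way up, of the lid's grip: black ribbed disc 56 mm across, 18 mm high, 70 g; on top a low aluminium pointer from the centre along the lid's x. Shut, it is 64 mm straight above jar_mid. The jar can be carried by the lid. Lid yaw minus jar yaw starts between -3 and 12 degrees; anticlockwise from above is positive and unlocks.
- berth (a point): Centre of the floor of the square berth in the dark wooden tile tray (fixed), 6 mm above the table; x, y square to its walls. Inside 64 x 64 mm (2 mm play each side of the jar, about 4 degrees of turn), wider at the top; walls rise 24 mm above the floor. The jar fits in any quarter turn. The rest of the tray, 84 mm wide, 24 mm high, full of tiles, runs 202 mm along -y.
- cup: Bystander: thick glass tea cup, 62 mm across, 72 mm high; origin at the centre of its underside.
- ashtray: Bystander: round aluminium ashtray, 96 mm across, 24 mm high; origin at the centre of its underside.
- rack: Bystander: pale blue plastic tile rack with tiles, 270 mm long (y), 60 mm deep, about 60 mm high; origin at the centre of its underside.
- socket: Bystander, fixed: lamp post's bayonet socket, a brass collar 60 mm across and 40 mm high with two notches on a steel flange 90 mm across; origin at the centre of its underside.
- rim (a point): Centre of the jar's 45 mm wide mouth at the rim, 53 mm above jar_mid; turns with the jar. A sprung rubber seal on the rim presses the shut lid up with about 15 N, which makes it stiff to turn (a few tenths of N m). Inside the neck three tabs catch the lid's lugs.
- lugs (a point): Foot of the lid's 24 mm stem, 21 mm below lid_mid, with three lugs 120 degrees apart. With lid yaw minus jar yaw at 60 degrees (45 to 72 will do, a stop is at about 75) the lugs stand in the gaps between the tabs and the lid lifts straight out; until then lifting it lifts the jar too. They clear the rim once the lid is over 10 mm above its shut height.
There are look-alikes about, which are no part of the job. Leave any orange or purple look-alike of the part that bears jar_mid alone.

How it is judged:
On the way, in this order (a step that is already met when the one before it is completed fails the run):
1. the jar stands fully down in the berth with its lid still shut (z of jar_mid in the frame of berth below 0.035 m and horizontal distance between jar_mid and berth below 0.007 m and angle between jar_mid's own z axis and vertical below 0.08 rad and z of lid_mid in the frame of jar_mid below 0.0665 m), for 0.2 s.
2. the lid comes free of the neck while the jar stays fully down in the berth (z of jar_mid in the frame of berth below 0.035 m and horizontal distance between jar_mid and berth below 0.007 m and z of lid_mid in the frame of jar_mid above 0.076 m and horizontal distance between lid_mid and jar_mid below 0.02 m), for 0.1 s.
At the end, for the whole second after the job is handed in: The jar stands upright (within 0.08 rad) and fully down in the berth (within 4 mm of its floor, 7 mm of its centre); the lid is held by the fingers, clear of the jar, 14 to 90 mm above its shut height, within 20 mm of straight above the jar, level within 0.2 rad, and still (z of jar_mid in the frame of berth below 0.035 m and horizontal distance between jar_mid and berth below 0.007 m and angle between jar_mid's own z axis and vertical below 0.08 rad and z of lid_mid in the frame of jar_mid between 0.078 and 0.154 m and horizontal distance between lid_mid and jar_mid below 0.02 m and angle between lid_mid's own z axis and vertical below 0.2 rad and contact force between the fingers and lid above 1 N and contact force between lid and jar below 0.2 N and linear speed of lid below 0.03 m/s); the arm keeps its last pose, push and grip.
It fails at once if the lid comes off while the jar is not fully down in the berth (z of lid_mid in the frame of jar_mid above 0.076 m and not (z of jar_mid in the frame of berth below 0.037 m and horizontal distance between jar_mid and berth below 0.009 m)).
It fails at once if the jar is tipped by more than about 25 degrees (angle between jar_mid's own z axis and vertical above 0.45 rad).
It fails at once if the jar is dropped or banged into the berth (faster than 0.35 m/s, or over 80 N) (contact force between jar and tray above 80 N or (linear speed of jar above 0.35 m/s and horizontal distance between jar_mid and berth below 0.01 m and z of jar_mid in the frame of berth below 0.055 m)).
It fails at once if a bystander is moved by more than 15 mm or the lamp socket is pushed (distance of any of cup, ashtray, rack from where it was at the start of the episode above 0.015 m or contact force between the arm and socket above 5 N).
It also fails if it takes over 45 s, if anything falls off the work surface, if the arm or the gripper's body presses on something with over 40 N, if the wrist force passes 120 N, or if a joint passes its speed limit or range.

## Robot

A 6-joint arm with a two-finger parallel gripper is mounted at the origin on the work surface. World frame = base frame: x ahead of the robot, y to its left, z up, the work surface at z = 0. Lengths are in m, angles in rad, forces in N, time in s.
With the tool pointing down it reaches from about 0.275 to 0.725 m from the base axis. Payload 15.9 kg.
Tool frame: the origin (TCP) lies between the finger pads; the fingertips stand 19 mm ahead of it and the grasp point (between the pads) is the TCP; z points along the fingers, x is the direction in which the jaws open and shut, and the axes are right-handed (so a half turn about z gives the same grasp; the last joint's range is limited). The gripper opens to 85 mm and grips with 20 to 120 N. Pads are 22 mm wide; open, the fingers measure 114 mm over their backs; the gripper's body (76 mm by 85 mm) begins 54 mm behind the grasp point. The pads swing forward as they close: fully open they stand 13 mm farther back than shut.
Start: joints at [-1.216, 0.213, -0.034, 1.323, 0, 1.571], TCP at [0.174, -0.469, 0.25] pointing down, gripper open.
Joint ranges: [-2.98, 2.98], [-0.74, 1.72], [-1.14, 1.35], [-2.1, 2.04], [-1.57, 1.44], [-3.14, 3.14]. Speed limits (rad/s): [1.89, 1.89, 2.39, 2.57, 3.14, 3.14].

## Interface

Orientations are given as a unit quaternion [w, x, y, z].
In Python, from plant import env gives the robot as it stands. The module is installed in compiled form; this text tells all that it offers.
- The arm moves only by the tool step_arm, never from a script. Its argument "steps" is a list that holds one entry, the list of rows, each a list of 7 numbers: the opening, from -1 (shut) to 1 (fully open), then the shift along the tool's x, y, z in m, then the turn, a rotation vector about the tool's x, y, z in degrees. In form: [[[gripper, tx, ty, tz, ax, ay, az], ...]]. A call has 1 to 8 rows; each row is the pose to reach, as a shift and turn from the pose commanded when the call began, along the tool's axes at that moment; what a row does not reach only later rows make up. A row lasts 1/12 s, in which the tool goes at most 41.7 mm and 7.16 degrees, less where a joint would pass 70% of its speed; a pose out of reach is approached as far as the arm can. A call with a gripper value outside its range is refused whole. The fingers move at their own pace and stop on an object; "grip_force" is the grip in N (left out, the last holds). Time passes only in rows, so rows that repeat a pose let the fingers close. It gives the time, the measured TCP pose, the force and the opening at its end, in the units of the state.
- env.state(): the state, without advancing time (a new reading comes with each control period).
- env.camera(name): name is "side" or "top"; returns a dict with "pixels" (384x512x3 uint8, red, green, blue), "intrinsics" (3x3 intrinsics, pixels), "extrinsics" (4x4, takes a point from world to camera coordinates). Camera axes: x right, y down, z forward; pixel columns grow to the right and rows downward; lengths in m; the calibration is good to about 2 mm. A picture is of the moment at which its call begins. There is no depth.
- env.sign_off(): hands the job in, once; it reports no verdict.
The state is a dict: "t": time; "joint_positions": joint angles; "qd": joint speeds; "effort": joint torques, N m; "eef_pos": TCP position; "ee_rot": TCP orientation; "force": force on the tool from outside, world axes, zero at the start; "wrist_torque": the same for the moment, N m; "finger_gap": finger opening in m.
Only numpy, scipy, OpenCV 4.12 (cv2) and the standard library are available. Lean on these libraries where they do the work, as an engineer would, in place of code of your own. Each camera call takes 0.05 s, during which the arm holds its last target.

## Working session

There is one attempt and no reset: what is moved stays moved. The work goes in short steps, Python scripts to look and compute and a tool call to move; the robot and the scene stay as the last step left them, time stands still between calls to the robot, and variables do not carry over. Pictures are saved under pics/ and viewed, and the job is handed in when it is done.

Besides the shell and the picture viewer there is one more tool, called after "Emit:" as a command line: name --argument value ..., lists and objects as JSON in quotes. step_arm: Moves the arm, as the interface text tells. Its arguments: {"type":"object","properties":{"steps":{"type":"array"},"grip_force":{"type":"number"}},"required":["steps"]}

```bash
mkdir -p pics
python3 - <<'E'
from plant import env
import cv2
for n in("top","side"):
    c=env.camera(n);cv2.imwrite(f"pics/{n}0.png",c["pixels"][:,:,::-1]);print(c["intrinsics"],c["extrinsics"])
print(env.state())
E
```

```text
[[375.79410576   0.         260.54574534]
 [  0.         375.79410576 190.55137169]
 [  0.           0.           1.        ]] [[-0.02628405 -0.99964839 -0.00350065  0.17987046]
 [-0.9962538   0.02648308 -0.08232266  0.54979195]
 [ 0.08238642  0.00132376 -0.99659958  0.95284172]
 [ 0.          0.          0.          1.        ]]
[[409.29873185   0.         251.65541315]
 [  0.         409.29873185 190.70425269]
 [  0.           0.           1.        ]] [[-0.75008838 -0.66133236  0.00263264  0.50280111]
 [-0.39430063  0.44401593 -0.80459734  0.22228991]
 [ 0.53093732 -0.60455717 -0.59381495  0.71014053]
 [ 0.          0.          0.          1.        ]]
{'t': 0.1, 'joint_positions': array([-1.21598877e+00,  2.13310898e-01, -3.49573841e-02,  1.32350341e+00,
       -9.29167125e-06,  1.57077574e+00]), 'qd': array([-0.00097894, -0.00169691,  0.00352638,  0.00106739, -0.00036768,
       -0.00086971]), 'effort': array([-1.21952151e-03, -6.87246609e+01,  4.87808025e+01,  1.20431455e-02,
       -1.59810138e-04, -1.61131652e-05]), 'eef_pos': array([ 0.17360705, -0.46860035,  0.24987913]), 'ee_rot': array([-2.74765433e-04,  8.20801103e-01, -5.71213894e-01, -4.02937617e-04]), 'force': array([-0.29837069,  0.38230593,  0.06757266]), 'wrist_torque': array([ 0.02078133,  0.03414932, -0.03970078]), 'finger_gap': 0.08505527907376692}
```

View pics/top0.png

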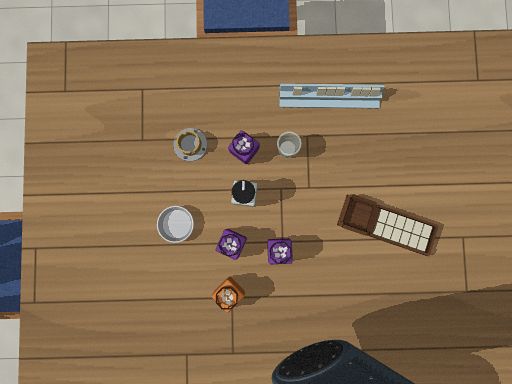

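View pics/side0.png

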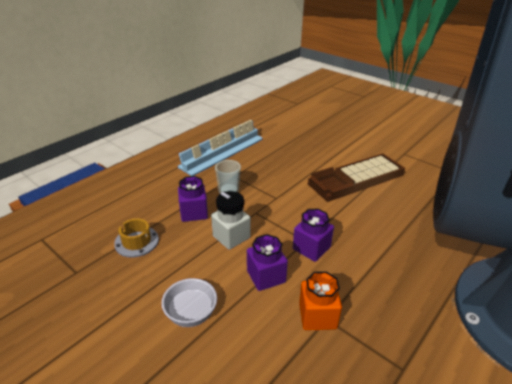

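Top view: the white jar with the black lid is at (243,192). Look-alikes are purple at (244,147), (231,243) and (280,251), and orange at (228,295). The berth is the dark square at (361,215), the cup is at (289,144), the ashtray at (176,224), the rack at (331,96) and the socket at (190,144). I choose the white jar and will check it in a close crop.

Run:
```python
import cv2,numpy as np
a=cv2.imread("pics/top0.png")
k=lambda x,y,w:cv2.resize(a[y-w:y+w,x-w:x+w],(400,400),interpolation=cv2.INTER_CUBIC)
cv2.imwrite("pics/crop0.png",np.hstack([k(243,192,25),k(365,215,30)]))
```

```text
(no output)
```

View pics/crop0.png

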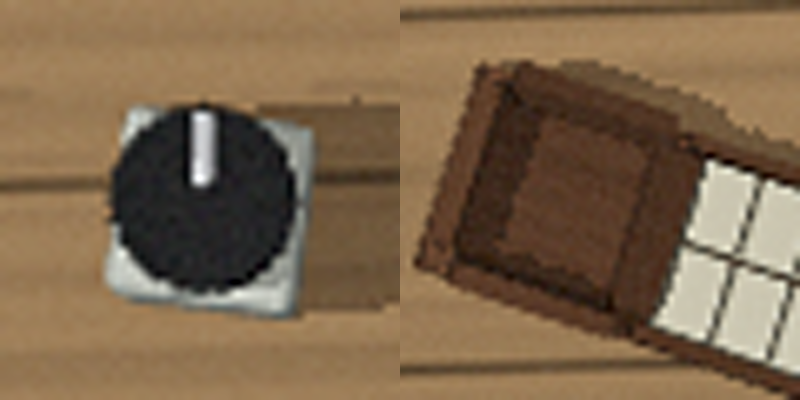

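```bash
cat > h.py <<'E'
import cv2,numpy as np
from plant import env
def ray(c,uv):
    E=c["extrinsics"];R=E[:3,:3];o=-R.T@E[:3,3]
    d=R.T@np.linalg.solve(c["intrinsics"],np.array([uv[0],uv[1],1.]));return o,d
def onz(c,uv,z):
    o,d=ray(c,uv);return (o+d*(z-o[2])/d[2])[:2]
def proj(c,p):
    q=c["extrinsics"]@np.append(p,1);q=c["intrinsics"]@q[:3];return q[:2]/q[2]
def two(c1,u1,c2,u2):
    P=[c["intrinsics"]@c["extrinsics"][:3] for c in(c1,c2)]
    X=cv2.triangulatePoints(P[0],P[1],np.array(u1,float).reshape(2,1),np.array(u2,float).reshape(2,1));return X[:3,0]/X[3,0]
def big(m,roi):
    x0,y0,x1,y1=roi;k=np.zeros_like(m);k[y0:y1,x0:x1]=m[y0:y1,x0:x1]
    cs,_=cv2.findContours(k,cv2.RETR_EXTERNAL,cv2.CHAIN_APPROX_NONE);return max(cs,key=cv2.contourArea)
E
python3 - <<'E'
from h import *
t=env.camera("top");s=env.camera("side")
hsv=cv2.cvtColor(t["pixels"],cv2.COLOR_RGB2HSV).astype(int)
blk=((hsv[...,2]<70)&(hsv[...,1]<90)).astype(np.uint8)
c=big(blk,(225,172,265,212));(x,y),r=cv2.minEnclosingCircle(c);print("lid px",x,y,r)
M=cv2.moments(cv2.convexHull(c));u=(M['m10']/M['m00'],M['m01']/M['m00']);print(u,"lid@.104",onz(t,u,.104),".095",onz(t,u,.095))
wh=((hsv[...,1]<60)&(hsv[...,2]>90)|(blk>0)).astype(np.uint8)
c=big(wh,(225,172,262,212));h=cv2.convexHull(c)
cor=cv2.boxPoints(cv2.minAreaRect(h));w=np.array([onz(t,p,.062) for p in cor]);print(cor,w,w.mean(0))
e=np.roll(w,-1,0)-w;print(np.linalg.norm(e,axis=1),np.degrees(np.arctan2(e[:,1],e[:,0])))
# pointer
pt=((hsv[...,2]>120)&(hsv[...,1]<60)).astype(np.uint8);
k=np.zeros_like(pt);k[178:196,238:248]=pt[178:196,238:248];print(np.argwhere(k)[:, ::-1].tolist())
# tray
dk=((hsv[...,2]<115)&(hsv[...,1]>90)).astype(np.uint8)
tl=((hsv[...,1]<60)&(hsv[...,2]>150)).astype(np.uint8)
c=big(dk|tl,(325,185,450,265));h=cv2.convexHull(c);cv2.imwrite("pics/m.png",255*(dk|tl))
# side lid
hs=cv2.cvtColor(s["pixels"],cv2.COLOR_RGB2HSV).astype(int)
b2=((hs[...,2]<70)&(hs[...,1]<140)).astype(np.uint8)
c=big(b2,(205,180,255,220));M=cv2.moments(cv2.convexHull(c));v=(M['m10']/M['m00'],M['m01']/M['m00']);print("side",v,cv2.boundingRect(c),"tri",two(t,u,s,v))
a=s["pixels"][:,:,::-1];f=lambda x,y,w:cv2.resize(a[y-w:y+w,x-w:x+w],(400,400),interpolation=cv2.INTER_CUBIC)
cv2.imwrite("pics/crop1.png",np.hstack([f(345,178,42),f(231,215,40)]))
a=t["pixels"][:,:,::-1];cv2.imwrite("pics/crop2.png",cv2.resize(a[190:260,330:445],None,fx=6.9,fy=6.9,interpolation=cv2.INTER_CUBIC))
E
```

```text
lid px 243.0 191.5 11.672718048095703
(243.07271963009666, 191.60025220680959) lid@.104 [0.54625721 0.20681094] .095 [0.54698709 0.20724328]
[[229.79999 203.40002]
 [233.34    178.62003]
 [257.97998 182.14001]
 [254.43997 206.92001]] [[0.52111727 0.2424823 ]
 [0.58285168 0.23242214]
 [0.57236766 0.17107667]
 [0.51075157 0.18145771]] [0.54677204 0.20685971]
[0.06254874 0.06223489 0.06248447 0.0618987 ] [ -9.25549058 -99.69822983 170.43665722  80.35969495]
[[242, 181], [243, 181], [244, 181], [242, 182], [243, 182], [244, 182], [242, 183], [243, 183], [244, 183], [242, 184], [243, 184], [244, 184], [242, 185], [243, 185], [244, 185], [242, 186], [243, 186], [244, 186], [242, 187], [243, 187], [244, 187], [242, 188], [243, 188], [244, 188], [242, 189], [243, 189]]
side (229.74418604651163, 202.54457364341084) (216, 191, 28, 24) tri [0.54690309 0.2071287  0.09310753]
```

View pics/crop1.png

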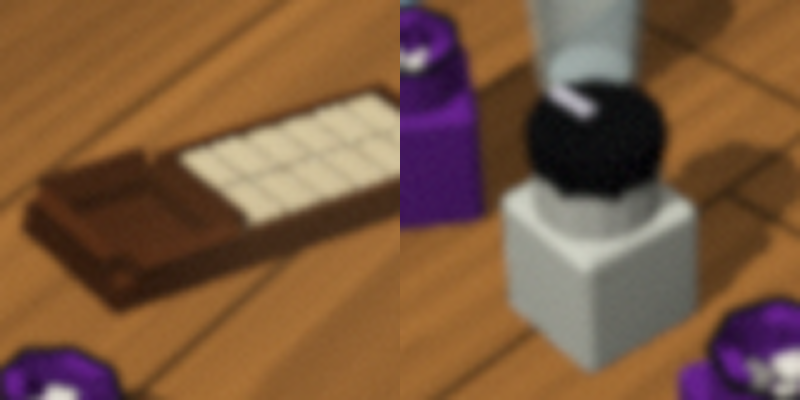

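View pics/crop2.png

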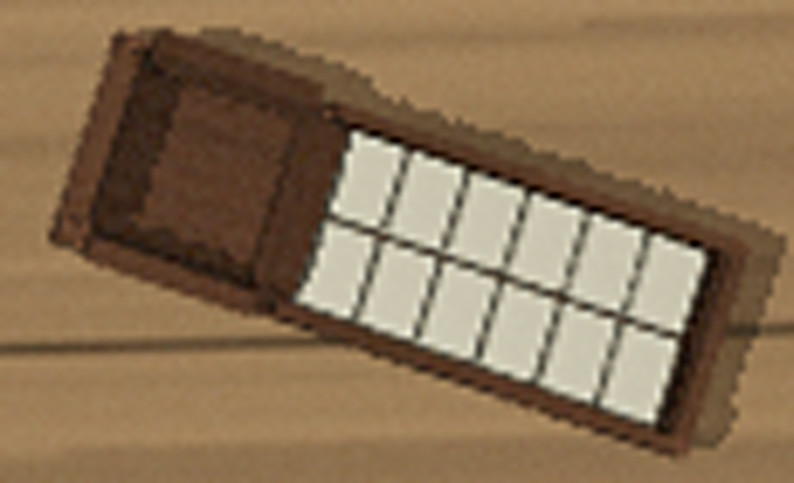

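```bash
cat > ov.py <<'E'
from h import *
def P(c,T,yaw,p):
    a=np.radians(yaw);R=np.array([[np.cos(a),-np.sin(a)],[np.sin(a),np.cos(a)]]);q=R@np.array(p[:2])+T;return proj(c,[q[0],q[1],p[2]])
def draw(c,img,off,f,T,yaw):
    L=[]
    def sq(x0,y0,x1,y1,z,col):
        pts=[(x0,y0,z),(x1,y0,z),(x1,y1,z),(x0,y1,z)]
        q=np.array([(P(c,T,yaw,p)-off+.5)*f-.5 for p in pts]);cv2.polylines(img,[np.round(q).astype(int)],True,col,1)
    sq(-.042,-.202,.042,.042,0,(0,255,0));sq(-.042,-.202,.042,.042,.024,(255,255,0));sq(-.032,-.032,.032,.032,.006,(0,0,255));sq(-.042,-.042,.042,.042,.030,(255,0,255))
E
python3 - <<'E'
from ov import *
t=env.camera("top");s=env.camera("side")
def w(x,y,z): return onz(t,((x+.5)/6.9-.5+330,(y+.5)/6.9-.5+190),z)
for a,b,z in(((350,130),(708,250),.02),((297,302),(660,425),.02),((330,215),(680,333),.02),((345,100),(745,240),.024),((270,305),(690,455),.024),((115,30),(50,240),0),((300,105),(255,290),.006)):
    p,q=w(*a,z),w(*b,z);d=p-q;print(p,q,"yaw",np.degrees(np.arctan2(-d[0],d[1])),np.linalg.norm(d))
yaw=-19+0.; 
p,q=w(330,215,.02),w(680,333,.02);d=p-q;yaw=np.degrees(np.arctan2(-d[0],d[1]))
yv=d/np.linalg.norm(d);xv=np.array([yv[1],-yv[0]])
e=(w(115,30,0)+w(50,240,0))/2
T=yv*(e@yv-.042)+xv*((p+q)/2@xv);print("T",T,yaw)
# lid yaw
c=np.array([.5463,.2068]);pp=onz(t,(243.1,181),.106);v=pp-c;print("lid yaw",np.degrees(np.arctan2(v[1],v[0])))
im=cv2.resize(t["pixels"][190:260,330:445,::-1],None,fx=6.9,fy=6.9,interpolation=cv2.INTER_CUBIC).copy();draw(t,im,np.array([330,190]),6.9,T,yaw);cv2.imwrite("pics/o1.png",im)
im=cv2.resize(s["pixels"][145:205,300:415,::-1],None,fx=6.9,fy=6.9,interpolation=cv2.INTER_CUBIC).copy();draw(s,im,np.array([300,145]),6.9,T,yaw);cv2.imwrite("pics/o2.png",im)
E
```

```text
[ 0.49992148 -0.14373709] [ 0.4515808  -0.27507678] yaw -20.20656264532857 0.13995333259927265
[ 0.43628732 -0.12059561] [ 0.38732242 -0.25312136] yaw -20.277993841478185 0.14128211234882998
[ 0.46832809 -0.13458601] [ 0.42106768 -0.26268499] yaw -20.250867261571187 0.1365389883303211
[ 0.51107929 -0.1411951 ] [ 0.45501593 -0.28727112] yaw -20.996593139580362 0.1564650276958176
[ 0.43559609 -0.10934131] [ 0.37640993 -0.26180782] yaw -21.21577643685992 0.16355133576149175
[ 0.54124169 -0.06180601] [ 0.46151011 -0.03337346] yaw -109.62640185113456 0.0846494849357402
[ 0.51031496 -0.12961563] [ 0.44068084 -0.10900883] yaw -106.48504655503022 0.07261921513980506
T [ 0.48600071 -0.08668451] -20.250867261571187
lid yaw -1.6397126965557145
```

View pics/o1.png

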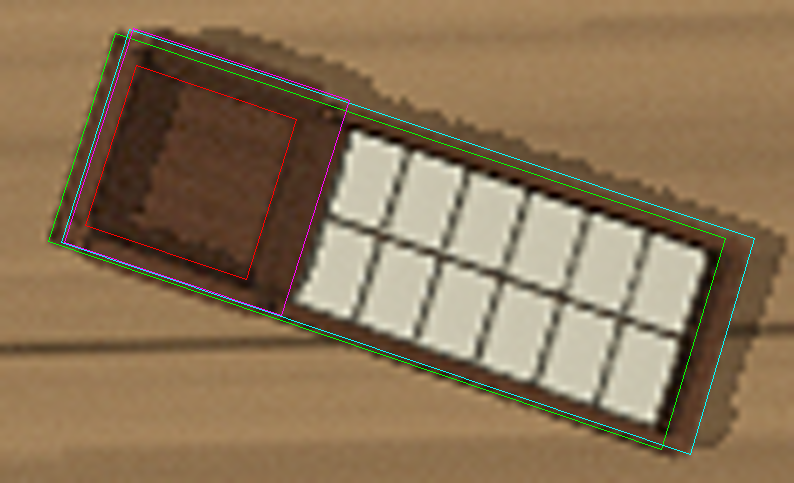

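View pics/o2.png

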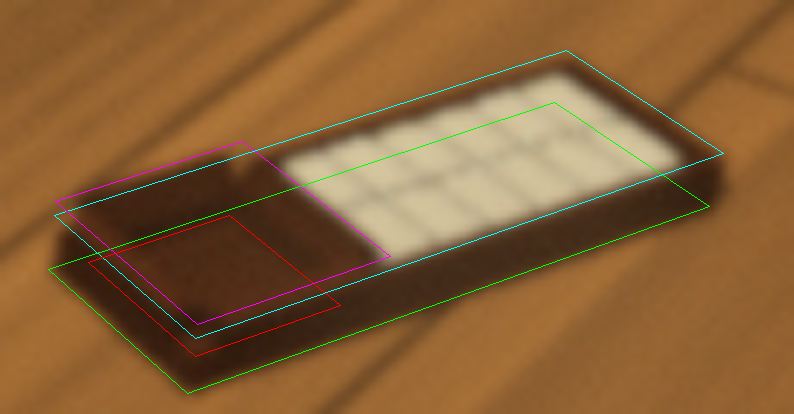

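```bash
cat > go.py <<'E'
from h import *
from scipy.spatial.transform import Rotation as Ro
def rel(x,y,z,yaw):
    s=env.state();q=s["ee_rot"];R=Ro.from_quat([q[1],q[2],q[3],q[0]])
    a=np.radians(yaw);T=Ro.from_matrix(np.array([[np.cos(a),np.sin(a),0],[np.sin(a),-np.cos(a),0],[0,0,-1]]))
    d=R.inv().apply(np.array([x,y,z])-s["eef_pos"]);r=(R.inv()*T).as_rotvec(degrees=True)
    m=R.as_matrix();print("t",round(s["t"],2),"pos",s["eef_pos"].round(4),"yaw",np.degrees(np.arctan2(m[1,0],m[0,0])).round(2),"q6",s["joint_positions"][5].round(2),"gap",s["finger_gap"].round(4),"F",s["force"].round(1),"M",s["wrist_torque"].round(2))
    print("shift",(d*1000).round(1),"mm turn",r.round(2))
E
python3 -c "
from go import *
rel(.547,.207,.25,0)"
```

```text
Traceback (most recent call last):
  File "go.py", line 7, in rel
    m=R.as_matrix();print("t",round(s["t"],2),"pos",s["eef_pos"].round(4),"yaw",np.degrees(np.arctan2(m[1,0],m[0,0])).round(2),"q6",s["joint_positions"][5].round(2),"gap",s["finger_gap"].round(4),"F",s["force"].round(1),"M",s["wrist_torque"].round(2))
                                                                                                                                                                           ^^^^^^^^^^^^^^^^^^^^^
AttributeError: 'float' object has no attribute 'round'
```

```bash
sed -i 's/s\["finger_gap"\].round(4)/round(s["finger_gap"],4)/' go.py; python3 -c "
from go import *
rel(.547,.207,.25,0)"
```

```text
t 0.3 pos [ 0.1737 -0.4688  0.2501] yaw -69.67 q6 1.57 gap 0.0854 F [ 0.1 -0.2 -0.3] M [-0.01  0.04 -0.01]
shift [-5.040e+02 -5.848e+02  3.000e-01] mm turn [-2.000e-02  2.000e-02 -6.967e+01]
```

Emit:
step_arm --steps '[[[1, -40, 0, 0, 0, 0, 0]]]'

```text
t: 0.38
eef_pos: [0.1605, -0.4332, 0.2482]
ee_rot: [-0.0, 0.821, -0.571, -0.001]
force: [-0.5, -0.2, 0.6]
finger_gap: 0.085
```

I wrote that shift in mm instead of m. The per-row limit clipped it to a harmless 40 mm, and I'll use metres from here on.

```bash
sed -i 's/(d\*1000).round(1),"mm turn"/d.round(4).tolist(),"turn"/' go.py; python3 -c "
from go import *
rel(.547,.207,.25,0)"
```

```text
t 0.38 pos [ 0.1605 -0.4332  0.2482] yaw -69.67 q6 1.57 gap 0.085 F [-0.5 -0.2  0.6] M [0.04 0.03 0.04]
shift [-0.466, -0.5848, -0.001] turn [-6.000e-02  8.000e-02 -6.967e+01]
```

Emit:
step_arm --steps '[[[1, -0.025, -0.031, 0, 0, 0, -4], [1, -0.05, -0.062, 0, 0, 0, -8], [1, -0.075, -0.094, 0, 0, 0, -12], [1, -0.1, -0.125, 0, 0, 0, -16], [1, -0.125, -0.156, 0, 0, 0, -20], [1, -0.15, -0.188, 0, 0, 0, -24], [1, -0.175, -0.22, 0, 0, 0, -28], [1, -0.2, -0.25, 0, 0, 0, -32]]]'

```text
t: 1.05
eef_pos: [0.3245, -0.1539, 0.2505]
ee_rot: [0.0, 0.947, -0.322, 0.0]
force: [1.6, -0.7, 1.0]
finger_gap: 0.0854
```

```bash
python3 -c "
from go import *
rel(.547,.207,.25,0)"
```

```text
t 1.05 pos [ 0.3245 -0.1539  0.2505] yaw -37.53 q6 1.78 gap 0.0854 F [ 1.6 -0.7  1. ] M [-0.06 -0.03  0.  ]
shift [-0.0434, -0.4217, 0.0005] turn [  0.    -0.04 -37.53]
```

Emit:
step_arm --steps '[[[1, -0.004, -0.04, 0, 0, 0, -4], [1, -0.008, -0.08, 0, 0, 0, -8], [1, -0.012, -0.12, 0, 0, 0, -12], [1, -0.016, -0.16, 0, 0, 0, -16], [1, -0.02, -0.2, 0, 0, 0, -20], [1, -0.024, -0.24, 0, 0, 0, -24], [1, -0.028, -0.28, 0, 0, 0, -27], [1, -0.032, -0.31, 0, 0, 0, -30]]]'

```text
t: 1.72
eef_pos: [0.4893, 0.112, 0.25]
ee_rot: [-0.0, 0.998, -0.065, 0.0]
force: [0.3, -0.9, 0.4]
finger_gap: 0.0854
```

```bash
python3 -c "
from go import *
rel(.547,.207,.25,0)"
```

```text
t 1.72 pos [0.4893 0.112  0.25  ] yaw -7.48 q6 1.93 gap 0.0854 F [ 0.3 -0.9  0.4] M [-0.01 -0.08 -0.03]
shift [0.0448, -0.1017, 0.0001] turn [-0.02 -0.01 -7.48]
```

Emit:
step_arm --steps '[[[1, 0.015, -0.034, 0, 0, 0, -2.5], [1, 0.03, -0.068, 0, 0, 0, -5], [1, 0.04, -0.092, 0, 0, 0, -7], [1, 0.0448, -0.1017, 0, 0, 0, -7.5], [1, 0.0448, -0.1017, 0.03, 0, 0, -7.5], [1, 0.0448, -0.1017, 0.06, 0, 0, -7.5], [1, 0.0448, -0.1017, 0.09, 0, 0, -7.5], [1, 0.0448, -0.1017, 0.09, 0, 0, -7.5]]]'

```text
t: 2.38
eef_pos: [0.5436, 0.203, 0.1549]
ee_rot: [0.001, 1.0, -0.002, -0.004]
force: [-1.7, -0.2, -0.8]
finger_gap: 0.0855
```

```bash
python3 -c "
from go import *
rel(.547,.207,.09,0)
for n in('side','top'):
    c=env.camera(n);x,y=((231,210) if n=='side' else (243,192));cv2.imwrite(f'pics/{n}1.png',cv2.resize(c['pixels'][y-50:y+50,x-60:x+60,::-1],None,fx=6,fy=6,interpolation=cv2.INTER_CUBIC))
"
```

```text
t 2.38 pos [0.5436 0.203  0.1549] yaw -0.2 q6 1.93 gap 0.0855 F [-1.7 -0.2 -0.8] M [-0.02  0.07 -0.05]
shift [0.0038, -0.0042, 0.0648] turn [ 0.16  0.43 -0.2 ]
```

View pics/side1.png

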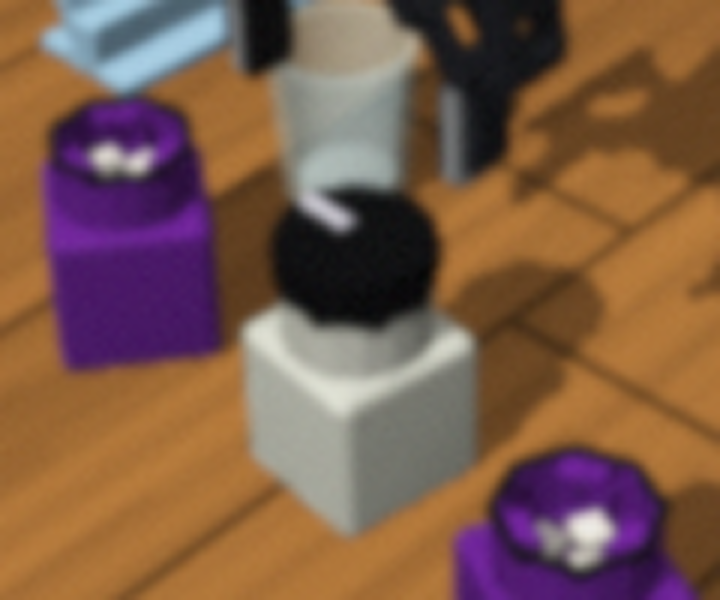

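The side crop shows the open fingers above the lid at (350,255) and nothing in the way. Checking that the arm has settled.

```bash
python3 -c "
from go import *
rel(.547,.207,.09,0)"
```

```text
t 2.48 pos [0.5459 0.2037 0.1605] yaw -0.21 q6 1.93 gap 0.0852 F [ 0.3 -0.2  0.8] M [ 0.02 -0.01 -0.04]
shift [0.0012, -0.0033, 0.0705] turn [ 0.03  0.09 -0.21]
```

Emit:
step_arm --steps '[[[1, 0.001, -0.003, 0.025, 0, 0, 0], [1, 0.001, -0.003, 0.045, 0, 0, 0], [1, 0.001, -0.003, 0.06, 0, 0, 0], [1, 0.001, -0.003, 0.07, 0, 0, 0], [1, 0.001, -0.003, 0.07, 0, 0, 0], [1, 0.001, -0.003, 0.07, 0, 0, 0]]]'

```text
t: 2.98
eef_pos: [0.5481, 0.2071, 0.0918]
ee_rot: [-0.0, 1.0, -0.002, 0.001]
force: [-0.1, -0.1, 0.6]
finger_gap: 0.0857
```

```bash
python3 -c "
from go import *
c=env.camera('side')
rel(.547,.207,.09,0)
x,y=231,210;cv2.imwrite('pics/s2.png',cv2.resize(c['pixels'][y-50:y+50,x-60:x+60,::-1],None,fx=6,fy=6,interpolation=cv2.INTER_CUBIC))
"
```

```text
t 3.03 pos [0.5483 0.2072 0.092 ] yaw -0.21 q6 1.94 gap 0.0856 F [-0.1  0.7  0.8] M [ 0.01 -0.01  0.02]
shift [-0.0013, 0.0002, 0.002] turn [-0.04 -0.11 -0.21]
```

View pics/s2.png

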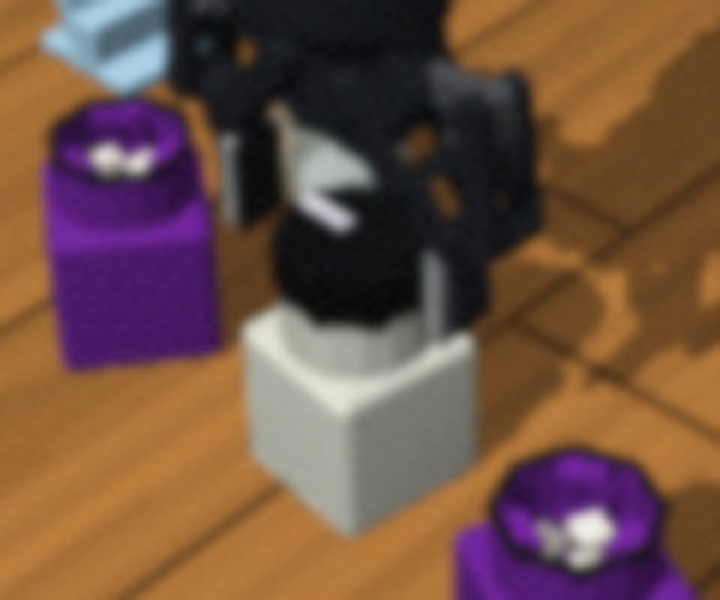

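The fingers straddle the lid and hang level with it. Closing now.

Emit:
step_arm --steps '[[[-1, -0.001, 0, 0.001, 0, 0, 0], [-1, -0.001, 0, 0.001, 0, 0, 0], [-1, -0.001, 0, 0.001, 0, 0, 0], [-1, -0.001, 0, 0.001, 0, 0, 0], [-1, -0.001, 0, 0.001, 0, 0, 0], [-1, -0.001, 0, 0.001, 0, 0, 0], [-1, -0.001, 0, 0.001, 0, 0, 0]]]' --grip_force 70

```text
t: 3.62
eef_pos: [0.5468, 0.2071, 0.0904]
ee_rot: [-0.0, 1.0, -0.002, 0.001]
force: [-2.7, -0.1, 9.6]
finger_gap: 0.0542
```

```bash
python3 -c "
from go import *
rel(.547,.207,.15,0)"
```

```text
t 3.62 pos [0.5468 0.2071 0.0904] yaw -0.21 q6 1.94 gap 0.0542 F [-2.7 -0.1  9.6] M [-0.16  0.47 -0.04]
shift [0.0003, 0.0001, -0.0596] turn [-0.03 -0.08 -0.21]
```

Emit:
step_arm --steps '[[[-1, 0, 0, -0.005, 0, 0, 0], [-1, 0, 0, -0.015, 0, 0, 0], [-1, 0, 0, -0.03, 0, 0, 0], [-1, 0, 0, -0.045, 0, 0, 0], [-1, 0, 0, -0.055, 0, 0, 0], [-1, 0, 0, -0.06, 0, 0, 0], [-1, 0, 0, -0.06, 0, 0, 0]]]'

```text
t: 4.2
eef_pos: [0.5469, 0.2071, 0.1506]
ee_rot: [-0.0, 1.0, -0.002, 0.001]
force: [0.2, 0.2, -4.2]
finger_gap: 0.0543
```

```bash
python3 -c "
from go import *
c=env.camera('side');d=env.camera('top')
rel(.486,-.087,.15,-10.7)
x,y=231,190;a=cv2.resize(c['pixels'][y-50:y+50,x-60:x+60,::-1],None,fx=3.3,fy=3.3,interpolation=cv2.INTER_CUBIC)
x,y=243,192;b=cv2.resize(d['pixels'][y-50:y+50,x-60:x+60,::-1],None,fx=3.3,fy=3.3,interpolation=cv2.INTER_CUBIC)
cv2.imwrite('pics/s3.png',np.hstack([a,b]))
"
```

```text
t 4.3 pos [0.5462 0.2068 0.1489] yaw -0.2 q6 1.94 gap 0.0546 F [-0.6 -1.2 -5.5] M [ 0.   -0.04  0.04]
shift [-0.0591, 0.294, -0.001] turn [1.00e-02 3.00e-02 1.05e+01]
```

View pics/s3.png

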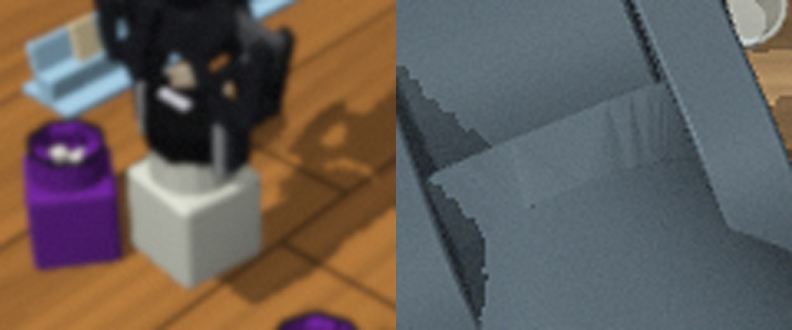

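Side crop: the jar hangs upright from the lid, the weight reads about 5 N, and the top view is blocked by the arm. Carrying it to the berth.

Emit:
step_arm --steps '[[[-1, -0.001, 0.008, 0, 0, 0, 1], [-1, -0.005, 0.026, 0, 0, 0, 2], [-1, -0.01, 0.05, 0, 0, 0, 3], [-1, -0.015, 0.075, 0, 0, 0, 4], [-1, -0.02, 0.1, 0, 0, 0, 5], [-1, -0.025, 0.125, 0, 0, 0, 6], [-1, -0.03, 0.15, 0, 0, 0, 7], [-1, -0.035, 0.175, 0, 0, 0, 8]]]'

```text
t: 4.97
eef_pos: [0.5096, 0.0304, 0.1486]
ee_rot: [0.0, 0.997, -0.072, -0.001]
force: [1.2, -0.9, -3.9]
finger_gap: 0.054
```

```bash
python3 -c "
from go import *
rel(.486,-.087,.15,-10.7)"
```

```text
t 4.97 pos [0.5096 0.0304 0.1486] yaw -8.31 q6 1.78 gap 0.054 F [ 1.2 -0.9 -3.9] M [-0.05 -0.03  0.02]
shift [-0.0064, 0.1196, -0.0013] turn [0.02 0.06 2.39]
```

Emit:
step_arm --steps '[[[-1, -0.001, 0.025, 0, 0, 0, 0.7], [-1, -0.003, 0.05, 0, 0, 0, 1.4], [-1, -0.004, 0.075, -0.001, 0, 0, 2], [-1, -0.005, 0.095, -0.001, 0, 0, 2.4], [-1, -0.006, 0.11, -0.001, 0, 0, 2.4], [-1, -0.006, 0.118, -0.001, 0, 0, 2.4], [-1, -0.006, 0.1195, -0.001, 0, 0, 2.4], [-1, -0.006, 0.1195, -0.001, 0, 0, 2.4]]]'

```text
t: 5.63
eef_pos: [0.4875, -0.0855, 0.15]
ee_rot: [-0.0, 0.996, -0.093, -0.0]
force: [-0.3, 1.0, -4.1]
finger_gap: 0.0544
```

```bash
python3 -c "
from go import *
c=env.camera('side');d=env.camera('top')
rel(.486,-.087,.15,-10.7)
x,y=335,165;a=cv2.resize(c['pixels'][y-60:y+60,x-60:x+60,::-1],None,fx=4,fy=4,interpolation=cv2.INTER_CUBIC)
cv2.imwrite('pics/s4.png',a);cv2.imwrite('pics/t4.png',d['pixels'][:,:,::-1]);cv2.imwrite('pics/s4raw.png',c['pixels'][:,:,::-1])
"
```

```text
t 5.73 pos [ 0.4877 -0.0847  0.1501] yaw -10.59 q6 1.58 gap 0.0545 F [ 0.  -1.1 -4.7] M [-0.   -0.01 -0.02]
shift [-0.0013, 0.0025, 0.0001] turn [-0.02  0.02  0.11]
```

View pics/s4.png

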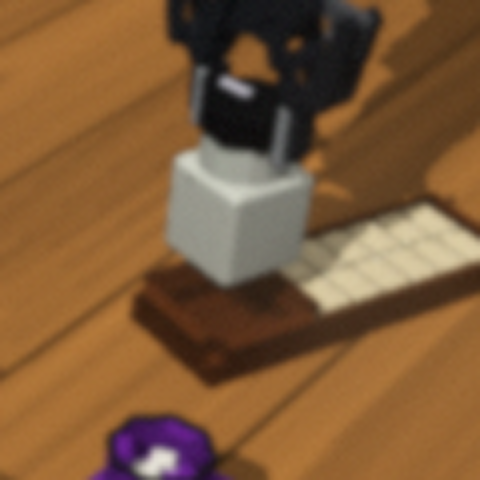

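View pics/t4.png

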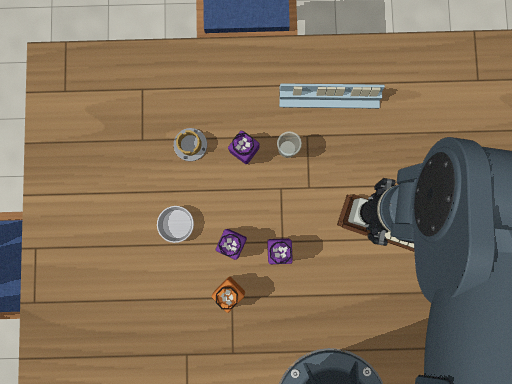

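```bash
python3 -c "
from ov import *
c=env.camera('side');s=env.state();T=s['eef_pos'][:2];b=s['eef_pos'][2]-.0904
off=np.array([275,105]);f=6
im=cv2.resize(c['pixels'][105:205,275:405,::-1],None,fx=f,fy=f,interpolation=cv2.INTER_CUBIC).copy()
h=.03
for z in(b,b+.062):
    q=np.array([(P(c,T,-20.2,p)-off+.5)*f-.5 for p in((-h,-h,z),(h,-h,z),(h,h,z),(-h,h,z))]);cv2.polylines(im,[np.round(q).astype(int)],True,(0,0,255),1)
cv2.imwrite('pics/o4.png',im)
"
```

```text
(no output)
```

View pics/o4.png

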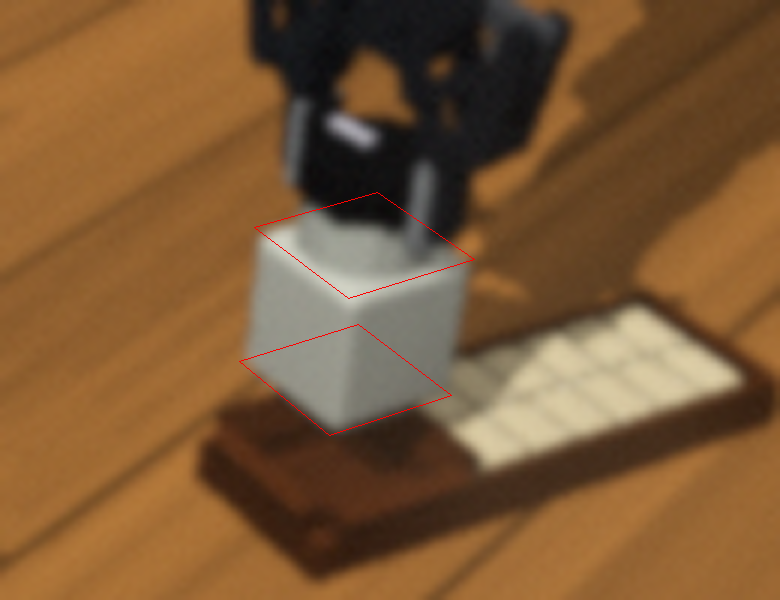

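The predicted outline, at yaw -20.2°, lies on the jar in the image within about 1 mm. Centring, then lowering.

Emit:
step_arm --steps '[[[-1, -0.0013, 0.0025, 0, 0, 0, 0], [-1, -0.0013, 0.0025, 0.005, 0, 0, 0], [-1, -0.0013, 0.0025, 0.012, 0, 0, 0], [-1, -0.0013, 0.0025, 0.019, 0, 0, 0], [-1, -0.0013, 0.0025, 0.024, 0, 0, 0], [-1, -0.0013, 0.0025, 0.026, 0, 0, 0], [-1, -0.0013, 0.0025, 0.026, 0, 0, 0]]]'

```text
t: 6.37
eef_pos: [0.4855, -0.0875, 0.1235]
ee_rot: [-0.0, 0.996, -0.092, -0.001]
force: [0.2, 0.6, -4.0]
finger_gap: 0.0546
```

```bash
python3 -c "
from go import *
rel(.486,-.087,.0964,-10.7)"
```

```text
t 6.37 pos [ 0.4855 -0.0875  0.1235] yaw -10.61 q6 1.58 gap 0.0546 F [ 0.2  0.6 -4. ] M [ 0.04  0.04 -0.04]
shift [0.0004, -0.0006, 0.0271] turn [0.   0.07 0.09]
```

Emit:
step_arm --steps '[[[-1, 0.0005, -0.0005, 0.003, 0, 0, 0], [-1, 0.0005, -0.0005, 0.006, 0, 0, 0], [-1, 0.0005, -0.0005, 0.009, 0, 0, 0], [-1, 0.0005, -0.0005, 0.011, 0, 0, 0], [-1, 0.0005, -0.0005, 0.012, 0, 0, 0], [-1, 0.0005, -0.0005, 0.012, 0, 0, 0]]]'

```text
t: 6.87
eef_pos: [0.4864, -0.0872, 0.1121]
ee_rot: [-0.0, 0.996, -0.092, -0.0]
force: [0.2, 0.5, -4.2]
finger_gap: 0.0541
```

```bash
python3 -c "
from go import *
rel(.486,-.087,.0964,-10.7)"
```

```text
t 6.87 pos [ 0.4864 -0.0872  0.1121] yaw -10.61 q6 1.58 gap 0.0541 F [ 0.2  0.5 -4.2] M [ 0.    0.03 -0.02]
shift [-0.0005, -0.0001, 0.0157] turn [0.   0.02 0.09]
```

Emit:
step_arm --steps '[[[-1, 0, 0, 0.002, 0, 0, 0], [-1, 0, 0, 0.004, 0, 0, 0], [-1, 0, 0, 0.006, 0, 0, 0], [-1, 0, 0, 0.008, 0, 0, 0], [-1, 0, 0, 0.009, 0, 0, 0], [-1, 0, 0, 0.009, 0, 0, 0]]]'

```text
t: 7.37
eef_pos: [0.4862, -0.0872, 0.1029]
ee_rot: [-0.0, 0.996, -0.092, -0.0]
force: [-2.2, 0.3, -5.2]
finger_gap: 0.0542
```

```bash
python3 -c "
from go import *
rel(.486,-.087,.0964,-10.7)"
```

```text
t 7.37 pos [ 0.4862 -0.0872  0.1029] yaw -10.61 q6 1.58 gap 0.0542 F [-2.2  0.3 -5.2] M [ 0.17  0.84 -0.05]
shift [-0.0003, -0.0001, 0.0065] turn [0.   0.05 0.09]
```

Emit:
step_arm --steps '[[[-1, -0.001, 0, 0, 0, 0, 0], [-1, -0.001, 0, 0.001, 0, 0, 0], [-1, -0.001, 0, 0.002, 0, 0, 0], [-1, -0.001, 0, 0.002, 0, 0, 0]]]'

```text
t: 7.7
eef_pos: [0.4857, -0.087, 0.1012]
ee_rot: [0.0, 0.996, -0.092, 0.0]
force: [-1.4, -0.5, -4.4]
finger_gap: 0.0542
```

```bash
python3 -c "
from go import *
rel(.486,-.087,.0964,-10.7)"
```

```text
t 7.7 pos [ 0.4857 -0.087   0.1012] yaw -10.61 q6 1.58 gap 0.0542 F [-1.4 -0.5 -4.4] M [0.07 0.25 0.  ]
shift [0.0003, -0.0001, 0.0048] turn [ 0.   -0.02  0.09]
```

Side load fell (moment 0.84 → 0.25). A little further in -x, and down.

Emit:
step_arm --steps '[[[-1, -0.0006, 0, 0.001, 0, 0, 0], [-1, -0.0006, 0, 0.002, 0, 0, 0], [-1, -0.0006, 0, 0.003, 0, 0, 0], [-1, -0.0006, 0, 0.004, 0, 0, 0], [-1, -0.0006, 0, 0.004, 0, 0, 0]]]'

```text
t: 8.12
eef_pos: [0.4849, -0.0869, 0.0971]
ee_rot: [0.0, 0.996, -0.092, -0.0]
force: [0.4, 0.3, -5.7]
finger_gap: 0.054
```

```bash
python3 -c "
from go import *
rel(.486,-.087,.0964,-10.7)"
```

```text
t 8.12 pos [ 0.4849 -0.0869  0.0971] yaw -10.61 q6 1.58 gap 0.054 F [ 0.4  0.3 -5.7] M [ 0.03 -0.02 -0.01]
shift [0.0011, -0.0001, 0.0007] turn [0.   0.01 0.09]
```

Emit:
step_arm --steps '[[[-1, 0, 0, 0.0005, 0, 0, 0], [-1, 0, 0, 0.001, 0, 0, 0], [-1, 0, 0, 0.0015, 0, 0, 0], [-1, 0, 0, 0.0015, 0, 0, 0]]]'

```text
t: 8.45
eef_pos: [0.4851, -0.087, 0.0965]
ee_rot: [0.0, 0.996, -0.092, 0.0]
force: [-5.4, 0.7, 8.5]
finger_gap: 0.0541
```

```bash
python3 -c "
from go import *
rel(.486,-.087,.0964,-10.7)"
```

```text
t 8.45 pos [ 0.4851 -0.087   0.0965] yaw -10.61 q6 1.58 gap 0.0541 F [-5.4  0.7  8.5] M [0.15 1.08 0.  ]
shift [0.0009, -0.0001, 0.0001] turn [ 0.   -0.03  0.09]
```

Contact is at z 0.0965, which is the expected seated height of 0.0964. Confirming in the picture.

```bash
python3 -c "
from ov import *
c=env.camera('side');s=env.state();T=s['eef_pos'][:2];b=.006
print(s['eef_pos'],s['force'])
off=np.array([275,105]);f=6
im=cv2.resize(c['pixels'][105:205,275:405,::-1],None,fx=f,fy=f,interpolation=cv2.INTER_CUBIC).copy()
h=.03
for z in(b+.062,):
    q=np.array([(P(c,T,-20.2,p)-off+.5)*f-.5 for p in((-h,-h,z),(h,-h,z),(h,h,z),(-h,h,z))]);cv2.polylines(im,[np.round(q).astype(int)],True,(0,0,255),1)
cv2.imwrite('pics/o5.png',im)
"
```

```text
[ 0.48507807 -0.08695116  0.09647271] [-4.8032482   0.71609263  9.34224148]
```

View pics/o5.png

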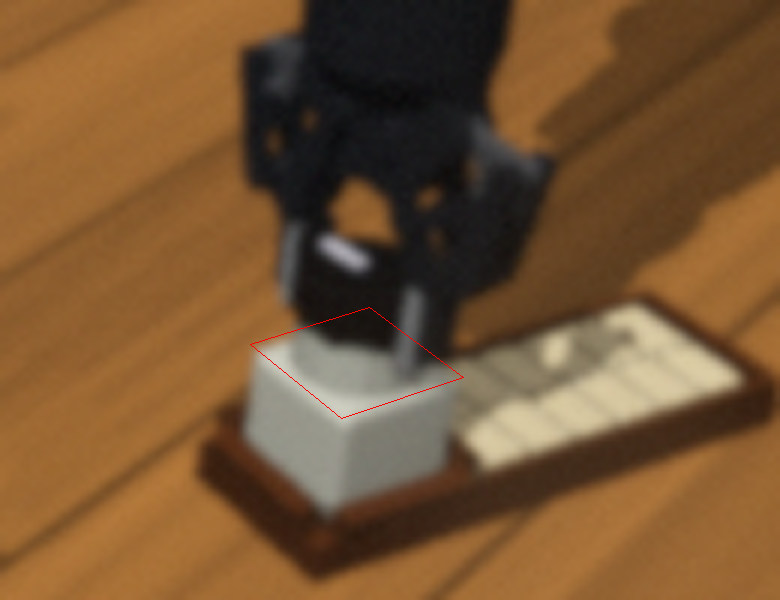

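The jar is seated inside the walls. Twisting anticlockwise, which is negative about tool z.

Emit:
step_arm --steps '[[[-1, 0, 0, 0, 0, 0, -2], [-1, 0, 0, 0, 0, 0, -5], [-1, 0, 0, 0, 0, 0, -9], [-1, 0, 0, 0, 0, 0, -13], [-1, 0, 0, 0, 0, 0, -17], [-1, 0, 0, 0, 0, 0, -21], [-1, 0, 0, 0, 0, 0, -24], [-1, 0, 0, 0, 0, 0, -24]]]' --grip_force 85

```text
t: 9.17
eef_pos: [0.4854, -0.0868, 0.0966]
ee_rot: [0.0, 0.993, 0.118, 0.001]
force: [-3.3, 2.7, 8.0]
finger_gap: 0.0539
```

```bash
python3 -c "
from go import *
rel(.4851,-.087,.0964,44.4)"
```

```text
t 9.17 pos [ 0.4854 -0.0868  0.0966] yaw 13.6 q6 1.16 gap 0.0539 F [-3.3  2.7  8. ] M [0.44 0.53 0.06]
shift [-0.0003, 0.0001, 0.0002] turn [ 3.00e-02 -7.00e-02 -3.08e+01]
```

Emit:
step_arm --steps '[[[-1, 0, 0, 0, 0, 0, -3], [-1, 0, 0, 0, 0, 0, -7], [-1, 0, 0, 0, 0, 0, -11], [-1, 0, 0, 0, 0, 0, -15]]]'

```text
t: 9.5
eef_pos: [0.4861, -0.087, 0.097]
ee_rot: [0.0, 0.969, 0.247, 0.001]
force: [-0.6, 0.9, 13.5]
finger_gap: 0.0537
```

```bash
python3 -c "
from go import *
rel(.4851,-.087,.0964,44.4)
c=env.camera('side');f=6
im=cv2.resize(c['pixels'][105:205,275:405,::-1],None,fx=f,fy=f,interpolation=cv2.INTER_CUBIC).copy()
cv2.imwrite('pics/s6.png',im)
"
```

```text
t 9.5 pos [ 0.4861 -0.087   0.097 ] yaw 28.59 q6 0.89 gap 0.0537 F [-0.6  0.9 13.5] M [ 0.14  0.06 -0.13]
shift [-0.0009, -0.0005, 0.0006] turn [  0.11  -0.11 -15.81]
```

View pics/s6.png

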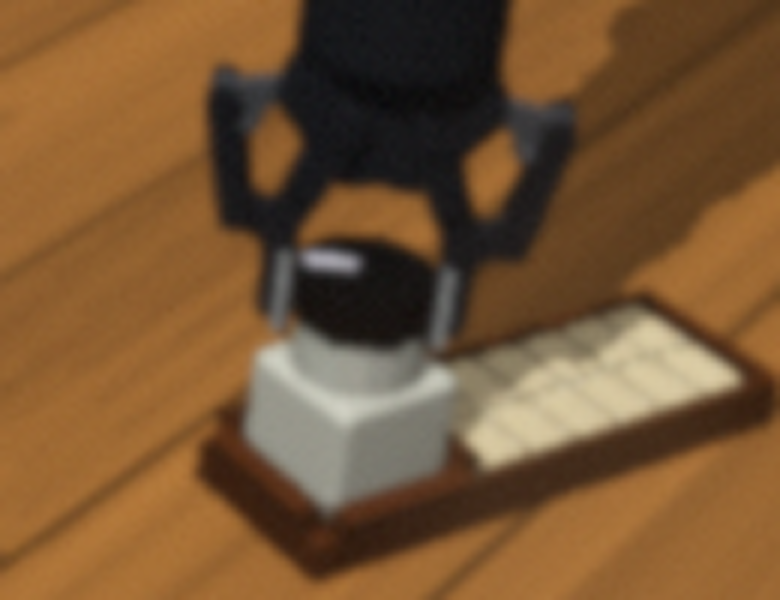

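The pointer turned with the fingers while the jar body stayed put. Going on to the release angle.

Emit:
step_arm --steps '[[[-1, 0, 0, 0, 0, 0, -3], [-1, 0, 0, 0, 0, 0, -7], [-1, 0, 0, 0, 0, 0, -11], [-1, 0, 0, 0, 0, 0, -14], [-1, 0, 0, 0, 0, 0, -16], [-1, 0, 0, 0, 0, 0, -16], [-1, 0, 0, 0, 0, 0, -16]]]'

```text
t: 10.13
eef_pos: [0.4856, -0.0871, 0.0969]
ee_rot: [0.001, 0.926, 0.378, 0.001]
force: [-4.2, -0.8, 14.1]
finger_gap: 0.0544
```

```bash
python3 -c "
from go import *
c=env.camera('side');f=6
rel(.4851,-.087,.0964,44.4)
im=cv2.resize(c['pixels'][105:205,275:405,::-1],None,fx=f,fy=f,interpolation=cv2.INTER_CUBIC).copy()
from ov import P
hs=cv2.cvtColor(c['pixels'],cv2.COLOR_RGB2HSV).astype(int)
# predicted pointer line for lid yaw rel to tool as at grasp (-1.6 vs -0.2)
T=env.state()['eef_pos'][:2]
off=np.array([275,105])
for yaw,col in((43,(0,0,255)),(33,(0,255,0))):
    q=[tuple(int(v) for v in (P(c,T,yaw,p)-off+.5)*f-.5) for p in((0,0,.113),(.027,0,.113))]
    cv2.line(im,q[0],q[1],col,1)
h=.03
q=np.array([(P(c,T,-17,p)-off+.5)*f-.5 for p in((-h,-h,.068),(h,-h,.068),(h,h,.068),(-h,h,.068))]);cv2.polylines(im,[np.round(q).astype(int)],True,(0,255,255),1)
cv2.imwrite('pics/s7.png',im)
"
```

```text
t 10.18 pos [ 0.4856 -0.0872  0.0969] yaw 44.39 q6 0.62 gap 0.054 F [-4.6 -1.2 13. ] M [0.01 0.83 0.06]
shift [-0.0003, -0.0005, 0.0005] turn [ 0.1  -0.05 -0.01]
```

View pics/s7.png

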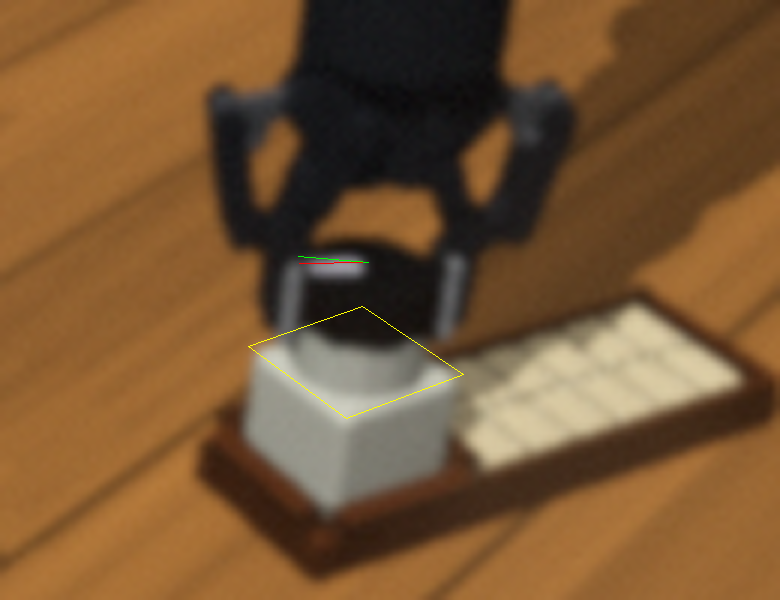

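Pointer agrees with lid yaw of about 43° (jar -17 to -20°), so the relative angle is about 60°. Trial lift of 5 mm.

Emit:
step_arm --steps '[[[-1, -0.0003, -0.0003, -0.001, 0, 0, 0], [-1, -0.0003, -0.0003, -0.002, 0, 0, 0], [-1, -0.0003, -0.0003, -0.003, 0, 0, 0], [-1, -0.0003, -0.0003, -0.004, 0, 0, 0], [-1, -0.0003, -0.0003, -0.005, 0, 0, 0], [-1, -0.0003, -0.0003, -0.005, 0, 0, 0]]]'

```text
t: 10.68
eef_pos: [0.4847, -0.0869, 0.101]
ee_rot: [0.0, 0.926, 0.378, 0.0]
force: [-1.0, -0.5, -0.9]
finger_gap: 0.0542
```

```bash
python3 -c "
from go import *
c=env.camera('side');f=6
rel(.4851,-.087,.1464,44.4)
im=cv2.resize(c['pixels'][105:205,275:405,::-1],None,fx=f,fy=f,interpolation=cv2.INTER_CUBIC).copy()
cv2.imwrite('pics/s8.png',im)
"
```

```text
t 10.73 pos [ 0.4846 -0.0869  0.1009] yaw 44.39 q6 0.62 gap 0.0539 F [-0.5 -0.2  0.2] M [-0.04  0.08  0.01]
shift [0.0003, 0.0004, -0.0455] turn [ 0.01 -0.   -0.01]
```

View pics/s8.png

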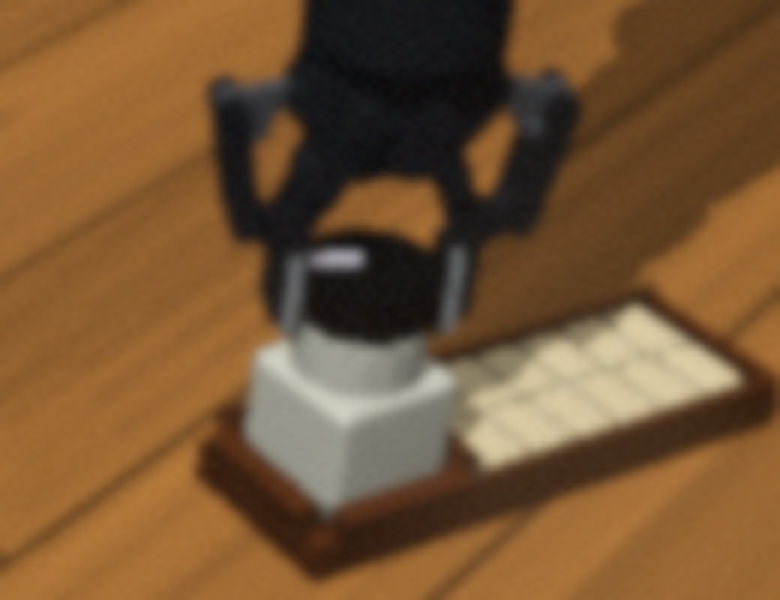

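The lid is up 4 mm, no pull remains and the jar has not moved, so it is unlocked. Lifting straight up.

Emit:
step_arm --steps '[[[-1, 0, 0, -0.002, 0, 0, 0], [-1, 0, 0, -0.005, 0, 0, 0], [-1, 0, 0, -0.009, 0, 0, 0], [-1, 0, 0, -0.014, 0, 0, 0], [-1, 0, 0, -0.02, 0, 0, 0], [-1, 0, 0, -0.027, 0, 0, 0], [-1, 0, 0, -0.033, 0, 0, 0], [-1, 0, 0, -0.036, 0, 0, 0]]]'

```text
t: 11.4
eef_pos: [0.485, -0.087, 0.138]
ee_rot: [0.0, 0.926, 0.378, 0.001]
force: [0.3, -0.4, 0.2]
finger_gap: 0.0538
```

Emit:
step_arm --steps '[[[-1, 0, 0, 0, 0, 0, 0], [-1, 0, 0, 0, 0, 0, 0], [-1, 0, 0, 0, 0, 0, 0], [-1, 0, 0, 0, 0, 0, 0]]]'

```text
t: 11.73
eef_pos: [0.4844, -0.0869, 0.1365]
ee_rot: [-0.0, 0.926, 0.378, -0.0]
force: [-0.2, 0.3, 0.5]
finger_gap: 0.054
```

```bash
python3 -c "
from go import *
c=env.camera('side');f=6
rel(.4851,-.087,.1364,44.4)
im=cv2.resize(c['pixels'][105:205,275:405,::-1],None,fx=f,fy=f,interpolation=cv2.INTER_CUBIC).copy()
cv2.imwrite('pics/s9.png',im)
cv2.imwrite('pics/t9.png',env.camera('top')['pixels'][:,:,::-1])
"
```

```text
t 11.78 pos [ 0.4844 -0.0869  0.1365] yaw 44.4 q6 0.62 gap 0.0541 F [ 0.7  0.1 -1.1] M [-0.04  0.03 -0.  ]
shift [0.0004, 0.0006, 0.0001] turn [-0.03  0.02 -0.  ]
```

View pics/s9.png

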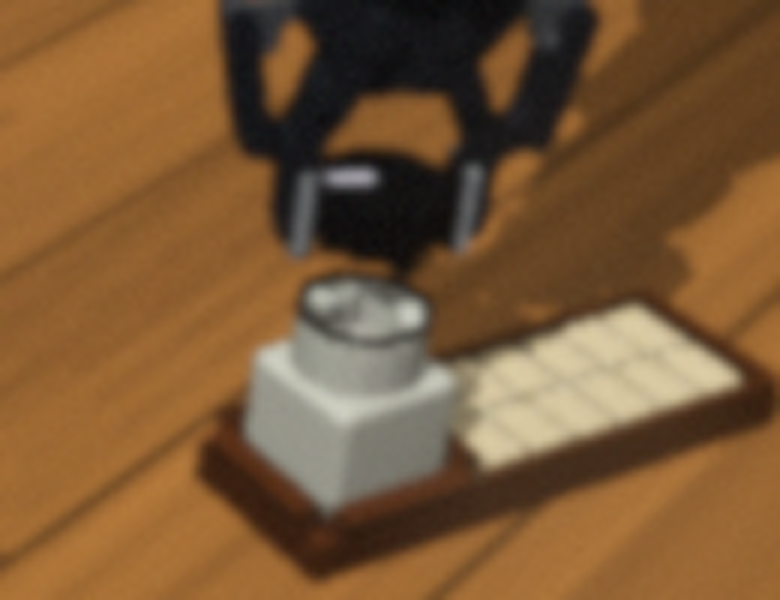

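View pics/t9.png

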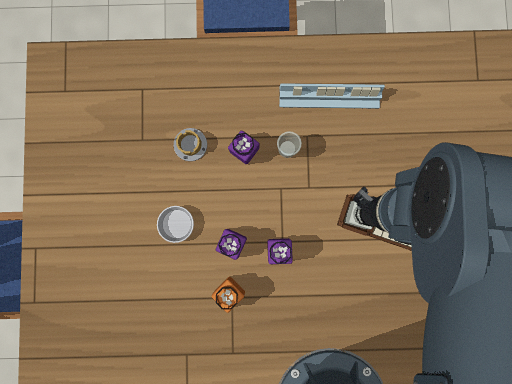

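The lid is held level 40 mm above its shut height, straight over the open jar (mouth at (365,310) in the crop). The jar is still fully down, and the bystanders in the top view have not moved. Handing in.

```bash
python3 -c "
from plant import env
print(env.sign_off())"
```

```text
the job is handed in; nothing more can be done
None
```

The lid is off and held level and still, 40 mm above its shut height and straight over the open jar. The jar stands fully down in the berth. I handed the job in at about 12 s; the hand-in gave no verdict.

**What I did:** I gripped the white jar by its lid and carried it to the berth. I lowered it in, shifting about 1.5 mm when a light side load showed contact with the wall, until it touched down at the expected height (TCP z 0.0965, expected 0.0964). Then I twisted the lid 55° anticlockwise, to about 60° relative to the jar. A 5 mm trial lift left the jar in place with no pull, so I lifted the lid straight up.

**Last checks:**
- **Pose and grip:** the TCP was at (0.484, -0.087, 0.1365), within 2 mm of the berth centre I measured (0.486, -0.087). The finger gap held at 54 mm.
- **Force:** about 1 N on the tool, which fits the lid's weight alone.
- **Pictures:** the side view showed the lid clear of the jar. The cup, ashtray, rack and socket looked unmoved in the top view, judged by eye.

**What disagreed or went wrong:**
- My first move was written in mm instead of m. The per-row limit cut it to a harmless 40 mm in free air.
- The gap on the lid read 54 mm against its nominal 56 mm.
- At seating there was a side force of about 5 N, which fell to near zero once the lid let go.

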